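Seat an eight-tube strip in the dry-bath block

TASK

Draw the eight-tube strip out of the grey tube rack and set it in the row of eight small wells in the dry bath's aluminium block, every tube in its own well and the strip fully home with its rim down flat on the block. The block lies loose in its recess, so feel for the wells with the tube tips and go gently, never forcing the tubes against the metal. Let go of the strip and leave the other things where they are.

Things in the scene. Friction and masses are not known exactly. Their poses are not given: they have to be found in the camera images.
- strip8: Strip of eight joined, capped 0.2 ml tubes, translucent white, 14 g. Origin: its middle, at the underside of its rim; y along the row (71 mm over all, tubes at 9 mm pitch, y = -31.5 to 31.5 mm), x across, z up. Rim and caps form a bar 8 mm wide (x), 8 mm high (z = 0 to 8 mm): grip it at its middle from above, closing across x. Either end may lead.
- strip8_tips (a point): Point on the strip midway along the row of tube tips, 17.5 mm below the strip's origin; axes as the strip's. The tubes are plain cones, 5.4 mm in diameter under the rim, 3.8 mm at their flat tips, which are at this height.
- strip4: Like the eight-tube strip but with four tubes (35 mm long): not wanted, stays in the rack. The two strips may have changed rows. Origin in its middle at the underside of its rim.
- rack: Tube rack, dark grey plastic, fixed, 88 x 88 mm, 26 mm high, top an open grid of 8 x 8 square 7 mm holes at 9 mm pitch. Origin: centre of its underside, z up. The strips stand along its y, at x = -22.5 and +22.5 mm, one in each row, rims on the top at z = 26 mm. They are loose in the holes and lift straight out: tips are clear after 18 mm; lift 30 mm before going sideways.
- bath: Dry-bath heater, fixed on the bench: white housing 200 (x) x 150 (y) mm, deck 75 mm high, keys and display on the -x half. Origin: centre of its underside, z up. A recess in the deck, centred at x = +35 mm, y = 0, holds a loose 0.95 kg aluminium block, 76.5 (x) x 95.5 (y) mm, its flat top at z = 82 mm.
- bath_recess (a point): Middle of the bath's recess, at the height of the block's top; axes as the bath's. The block stays parallel to the housing but lies anywhere within 4.5 mm of this, in x and in y separately; where is not measured. A steady sideways push of about 4 N shifts it. 20 mm to the +x side of the block's middle is a row of five 11 mm holes; three hold capped tubes 13 mm wide, 8 mm proud.
- bath_row (a point): 20 mm to the -x side of the recess's middle, same height and axes: where the middle of the block's row of eight wells would be with the block centred; the real one is up to 4.5 mm off in x and y. Wells: along y, 6.4 mm wide, 24 mm deep, 9 mm pitch, nothing stands higher within 30 mm. The strip's origin is at this height when fully home, 17.5 mm higher with tips resting on the metal.
- dish: Closed culture dish, 91 mm across, 15 mm high, origin under its centre. Leave.
- cap: Screw cap, 34 mm across, 13 mm high, origin under its centre. Leave.
- slide_box: Closed slide box, 85 x 66 x 36 mm, origin under its centre. Leave.
Not all that is in view belongs to the job. Leave any green or pink look-alike of the strip8 alone. What is shaped like the rack but blue is not meant.

How it is judged:
On the way, in this order (a step that is already met when the one before it is completed fails the run):
1. the eight-tube strip has been lifted clear of the rack (z of strip8 in the frame of rack above 0.05 m), for 0.1 s.
2. all its tubes have gone at least 8 mm down into the wells (x of strip8 in the frame of bath_row between -0.006 and 0.006 m and y of strip8 in the frame of bath_row between -0.006 and 0.006 m and z of strip8 in the frame of bath_row between -0.002 and 0.0095 m), for 0.1 s.
At the end, for the whole second after the job is handed in: The eight-tube strip stands in the row of eight wells, its rim within 2 mm of the block's top, within 6 mm of the recess-middle row point in x and in y (which the play of the block needs), tilted under 0.06 rad, at rest and released (x of strip8 in the frame of bath_row between -0.006 and 0.006 m and y of strip8 in the frame of bath_row between -0.006 and 0.006 m and z of strip8 in the frame of bath_row between -0.002 and 0.002 m and angle between strip8's own z axis and vertical below 0.06 rad and linear speed of strip8 below 0.01 m/s); the robot touches nothing.
It fails at once if the strip is pressed against the block or bath with more than 20 N (contact force between strip8 and bath above 20 N).
It fails at once if the robot itself pushes the bath or block with more than 20 N (contact force between any of the fingers, the arm and bath above 20 N).
It fails at once if the four-tube strip, the dish, the screw cap or the slide box is moved more than 20 mm (distance of any of strip4, dish, cap, slide_box from where it was at the start of the episode above 0.02 m).
It also fails if it takes over 64 s, if anything falls off the work surface, if the arm or the gripper's body presses on something with over 40 N, if the wrist force passes 120 N, or if a joint passes its speed limit or range.

ROBOT

A 6-joint arm with a two-finger parallel gripper is mounted at the origin on the work surface. World frame = base frame: x ahead of the robot, y to its left, z up, the work surface at z = 0. Lengths are in m, angles in rad, forces in N, time in s.
With the tool pointing down it reaches from about 0.325 to 0.775 m from the base axis. Payload 5.5 kg.
Tool frame: the origin (TCP) lies midway between the tips of the shut fingers; the grasp point (between the pads) lies 19 mm behind it; z points along the fingers, y is the line along which they close (so a half turn about z gives the same grasp; the last joint's range is limited). The gripper opens to 88 mm and grips with 3 to 60 N. Pads are 20 mm wide; open, the fingers measure 115 mm over their backs; the gripper's body (75 mm by 178 mm) begins 61 mm behind the grasp point.
Start: joints at [-0.057, 0.091, 1.231, -0, 1.82, -0.057], TCP at [0.6, -0, 0.223] pointing down, gripper open.
Joint ranges: [-2.87, 2.87], [-0.86, 2.18], [0.17, 2.46], [-1.51, 4.65], [0.06, 2.69], [-2.65, 2.65]. Speed limits (rad/s): [2.57, 2.57, 3.01, 3.14, 3.14, 3.14].

INTERFACE

Orientations are given as a 3x3 rotation matrix whose columns are the frame's x, y, z axes.
In Python, from plant import bot gives the robot as it stands. The module is installed in compiled form; this text tells all that it offers.
- The arm moves only by the tool move_arm, never from a script. Its argument "moves" is a list that holds one entry, the list of rows, each a list of 4 numbers: the shift along the world's x, y, z each as a share of 120 mm, from -1 to 1, then the turn about the world's z as a share of 2 pi rad, from -1 to 1. In form: [[[dx, dy, dz, spin], ...]]. A call has 1 to 20 rows; each row is the pose to reach, as a shift and turn from the pose commanded when the call began, turning the shorter way round; what a row does not reach only later rows make up. A row lasts 1/8 s, in which the tool goes at most 62.5 mm and 10.7 degrees, less where a joint would pass 70% of its speed; a pose out of reach is approached as far as the arm can. A call with a number of a shift or a turn outside -1 to 1 is refused whole. A call with a gripper value outside its range is refused whole. "jaw" is the closure in counts, from 0 (fully open) to 255 (shut), set as the call begins (left out, the last holds). The fingers move at their own pace and stop on an object; "newtons" is the grip in N (left out, the last holds). Time passes only in rows, so rows that repeat a pose let the fingers close. It gives the time, the measured TCP pose, the force, the opening and the grip force at its end, in the units of the state.
- bot.get_obs(): the state, without advancing time (a new reading comes with each control period).
- bot.capture(name): name is "scene" or "side" or "wrist"; returns the picture (400x640x3 uint8, red, green, blue); there is no depth.
- bot.calibration(name): a dict with "camera_matrix" (3x3 intrinsics, pixels), "R" (3x3) and "t" (3): a world point X has camera coordinates R X + t. Camera axes: x right, y down, z forward; pixel columns grow to the right and rows downward; lengths in m; the calibration is good to about 2 mm. A picture is of the moment at which its call begins: read the wrist's pose just before it. calibration takes no time and is no camera call; for the wrist camera it gives the pose at the moment of the call.
- bot.finish_job(): hands the job in; it is judged then, once.
The state is a dict: "clock": time; "joint_pos": joint angles; "joint_vel": joint speeds; "effort": joint torques, N m; "tool_pos": TCP position; "tcp_rot": TCP orientation; "contact_force": force on the tool from outside, world axes, zero at the start; "ft_torque": the same for the moment, N m; "width": opening from 0.0 (shut) to 1.0 (fully open); "grasp_force": force on a finger pad.
Only numpy, scipy, OpenCV 4.12 (cv2) and the standard library are available. Lean on these libraries where they do the work, as an engineer would, in place of code of your own. Each camera call takes 0.05 s, during which the arm holds its last target. There are 200 camera calls.

## Working session

There is one attempt and no reset: what is moved stays moved. The work goes in short steps, Python scripts to look and compute and a tool call to move; the robot and the scene stay as the last step left them, time stands still between calls to the robot, and variables do not carry over. Pictures are saved under pics/ and viewed, at most 10 in all, crops included, and the job is handed in when it is done.

Besides the shell and the picture viewer there is one more tool, called as a command line: name --argument value ..., lists and objects as JSON in quotes. move_arm: Moves the arm, as the interface text tells. Its arguments: {"type":"object","properties":{"moves":{"type":"array"},"jaw":{"type":"number"},"newtons":{"type":"number"}},"required":["moves"]}

```bash
mkdir -p pics
python3 - <<'E'
from plant import bot
import cv2,numpy as np
for n in("scene","side","wrist"):
    c=bot.calibration(n); im=bot.capture(n); cv2.imwrite(f"pics/{n}0.png",im[:,:,::-1])
    print(n,np.round(c["camera_matrix"],1).tolist(),np.round(c["R"],3).tolist(),np.round(c["t"],3).tolist())
o=bot.get_obs();print(o["clock"],o["tool_pos"],o["tcp_rot"],o["contact_force"])
E
```

```text
scene [[433.8, 0.0, 321.3], [0.0, 433.8, 198.1], [0.0, 0.0, 1.0]] [[0.811, 0.585, -0.008], [0.489, -0.685, -0.54], [-0.321, 0.434, -0.842]] [-0.438, -0.257, 1.346]
side [[445.8, 0.0, 319.2], [0.0, 445.8, 202.7], [0.0, 0.0, 1.0]] [[0.835, -0.549, 0.019], [-0.307, -0.495, -0.813], [0.456, 0.674, -0.582]] [-0.45, 0.215, 0.681]
wrist [[332.5, 0.0, 323.4], [0.0, 332.5, 199.9], [0.0, 0.0, 1.0]] [[1.0, -0.001, -0.001], [-0.0, -0.963, 0.268], [-0.001, -0.268, -0.963]] [-0.599, -0.033, 0.39]
0.15 [5.99778095e-01 1.82026080e-06 2.21756348e-01] [[ 2.91307115e-05  9.99998847e-01 -1.51846361e-03]
 [ 9.99999997e-01 -2.90184790e-05  7.39338432e-05]
 [ 7.38896944e-05 -1.51846575e-03 -9.99998844e-01]] [-0.33973703 -0.26978892 -0.33638131]
```

View pics/scene0.png

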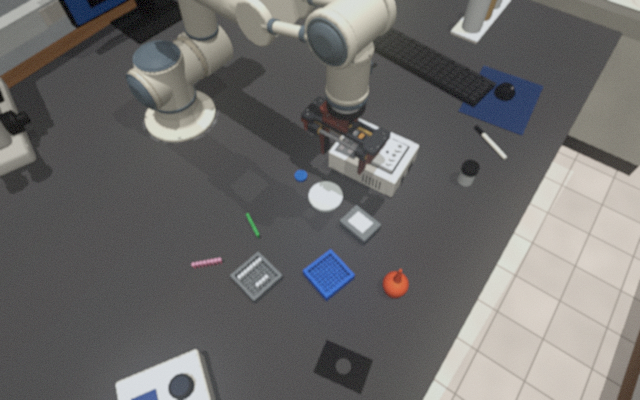

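View pics/side0.png

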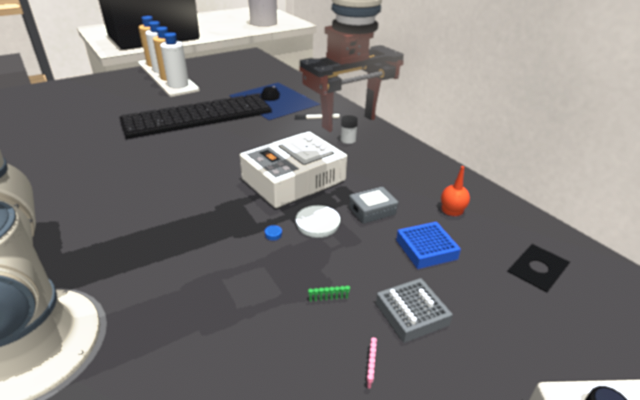

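The grey rack is at scene (256,277) / side (413,306), holding two white strips. The long one is at scene about (250,266) and side (402,305), and the short one at (262,282) / (428,297). The green strip (253,224), the pink strip (206,262) and the blue rack (329,274) are decoys. I'll confirm this in an enlarged crop.

```bash
cat > h.py <<'E'
from plant import bot
import cv2,numpy as np
def ray(c,uv,z):
    K,R,t=[np.array(c[k]) for k in("camera_matrix","R","t")]
    d=R.T@np.linalg.solve(K,[*uv,1]); o=-R.T@t
    return o+d*(z-o[2])/d[2]
def proj(c,X):
    K,R,t=[np.array(c[k]) for k in("camera_matrix","R","t")]
    p=(np.atleast_2d(X)@R.T+t)@K.T
    return p[:,:2]/p[:,2:]
def crop(im,x,y,w,h,s): return cv2.resize(im[y:y+h,x:x+w],None,fx=s,fy=s,interpolation=cv2.INTER_CUBIC)
E
python3 - <<'E'
from h import *
s=cv2.imread("pics/scene0.png");d=cv2.imread("pics/side0.png")
a=np.hstack([crop(s,225,245,66,60,6),crop(d,372,270,66,60,6)[:, :]]); 
d2=crop(d,372,272,84,75,396/84)
a=np.hstack([crop(s,225,245,66,60,6),cv2.resize(d2,(396,360))])
b=np.hstack([crop(s,315,120,110,66,3.6),crop(d,235,125,115,69,3.443)]); b=cv2.resize(b,(792,238))
cv2.imwrite("pics/c1.png",np.vstack([a,b]))
S=bot.calibration("scene");D=bot.calibration("side")
print("rack",ray(S,(256,277),.026),ray(D,(413,302),.026))
print("strip8",ray(S,(250,266),.034),ray(D,(402,305),.034))
print("bath side",ray(D,(293,160),.075))
w=bot.calibration("wrist");o=bot.get_obs();R=np.array(o["tcp_rot"])
print("cam in tool",R.T@(-np.array(w["R"]).T@w["t"]-o["tool_pos"]), np.round(w["R"]@R,3).tolist())
E
```

```text
rack [ 0.5488288  -0.27680045  0.026     ] [ 0.54233121 -0.2730896   0.026     ]
strip8 [ 0.52203952 -0.26572854  0.034     ] [ 0.51709147 -0.27302249  0.034     ]
bath side [0.56716876 0.152434   0.075     ]
cam in tool [ 0.07276754 -0.0008636  -0.16266613] [[-0.001, 1.0, -0.001], [-0.963, -0.001, -0.268], [-0.268, 0.0, 0.963]]
```

View pics/c1.png

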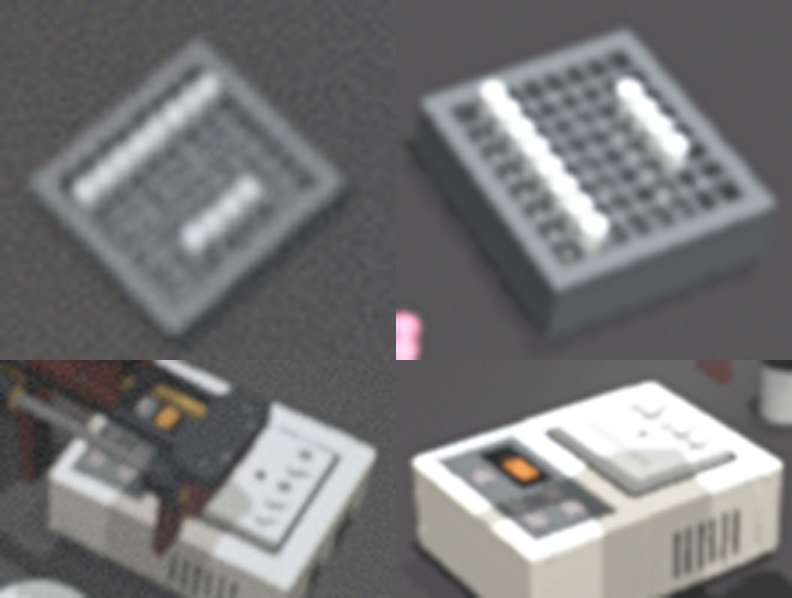

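The crop confirms it: the long 8-cap strip is at crop (85,192)–(212,85) and the 4-cap strip is in the other row. The bath is visible too. Next I'll measure the strip and look at the bath from the wrist picture.

Run:
```python
from h import *
S=bot.calibration("scene");D=bot.calibration("side")
for c,a,b in((S,(239.2,277),(260.3,259.2)),(D,(392.4,291.2),(414.2,319.5))):
    p,q=ray(c,a,.034),ray(c,b,.034); d=q-p; print((p+q)/2,np.linalg.norm(d),np.degrees(np.arctan2(d[1],d[0])))
# bath deck corners: scene crop & side crop (offset y 360)
for c,x0,y0,s,X0,pts in((D,235,125,3.443,396,[(412,463),(530,555),(783,465),(655,383)]),):
    for u,v in pts: print(ray(c,(x0+(u-X0)/s,y0+(v-360)/s),.075))
```

```text
[ 0.52516201 -0.26979189  0.034     ] 0.0647551487203685 80.3302004660015
[ 0.51853319 -0.27364419  0.034     ] 0.0639206654145494 -99.35402014433647
[0.47563594 0.23528762 0.075     ]
[0.48819455 0.09644356 0.075     ]
[0.68350885 0.10518149 0.075     ]
[0.67520348 0.25080576 0.075     ]
```

View pics/wrist0.png

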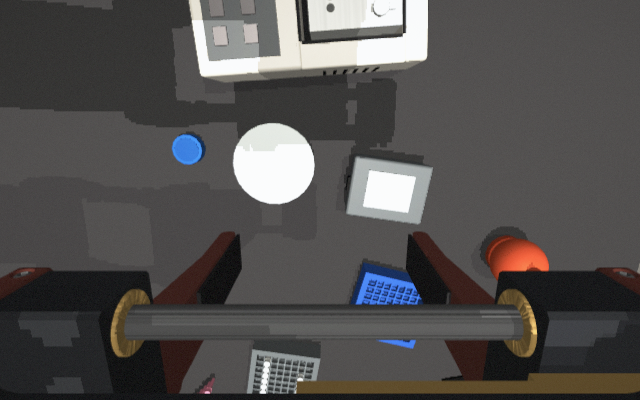

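The wrist view shows the bath at the top with its keys on the left, so bath +x is about world +x. The grey rack is at (285,370), with the long strip at x≈265. I'll look at the bath from closer, then at the rack.

move_arm --moves '[[[-0.04, 0.4, -0.15, 0], [-0.083, 0.83, -0.33, 0.01], [-0.083, 0.83, -0.33, 0.01], [-0.083, 0.83, -0.33, 0.01]]]'

```text
clock: 0.65
tool_pos: [0.5901, 0.0993, 0.1831]
tcp_rot: [[-0.063, 0.998, -0.0], [0.998, 0.063, -0.001], [-0.001, -0.0, -1.0]]
contact_force: [0.3, -0.5, 0.2]
width: 0.999
grasp_force: 0.0
```

Run:
```python
from h import *
import pickle
o=bot.get_obs();c=bot.calibration("wrist");im=bot.capture("wrist")[:,:,::-1]
pickle.dump(c,open("cb.pkl","wb"));cv2.imwrite("pics/wb.png",im);print(o["clock"],o["tool_pos"],np.abs(o["joint_vel"]).max())
cv2.imwrite("pics/wb2.png",crop(im,180,0,266,200,3))
```

```text
0.65 [0.59009219 0.09926914 0.18311581] 0.021926829682339683
```

View pics/wb2.png

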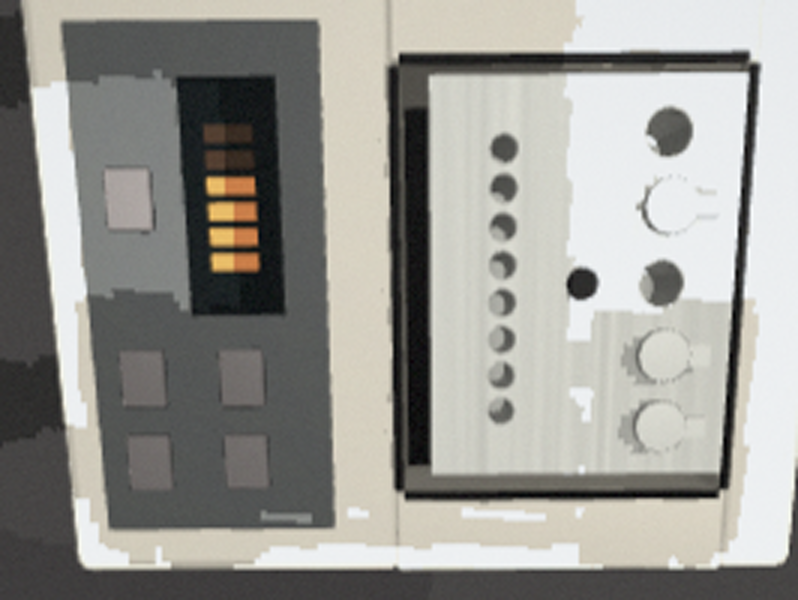

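The eight wells are clearly visible in a row from crop (504,148) to (501,411). The recess outline runs from about (397,62) to (735,492), with the block pushed right.

Run:
```python
from h import *
import pickle
c=pickle.load(open("cb.pkl","rb"))
f=lambda u,v:((u+.5)/3-.5+180,(v+.5)/3-.5)
W=[(504,148),(504,187),(503.5,226),(503,264.5),(502.5,302),(502,339),(501.5,375),(501,411)]
P=np.array([ray(c,f(*w),.082) for w in W]);print(P.round(4)[[0,-1]],P.mean(0))
d=P[0]-P[-1];print(np.linalg.norm(d),np.degrees(np.arctan2(d[1],d[0])))
for a in[(403,67),(750,67),(722,490),(405,490)]: print("rec",ray(c,f(*a),.075).round(4))
for a in[(431,73),(750,73),(722,473),(433,473)]: print("blk",ray(c,f(*a),.082).round(4))
```

```text
[[0.5999 0.2139 0.082 ]
 [0.6043 0.1509 0.082 ]] [0.60217267 0.18254704 0.082     ]
0.06317743218603458 93.97980260416885
rec [0.5741 0.2318 0.075 ]
rec [0.6591 0.2371 0.075 ]
rec [0.6669 0.1329 0.075 ]
rec [0.5804 0.1275 0.075 ]
blk [0.5812 0.2293 0.082 ]
blk [0.6573 0.2341 0.082 ]
blk [0.6641 0.1384 0.082 ]
blk [0.5876 0.1336 0.082 ]
```

move_arm --moves '[[[0, -0.5, 0, 0], [0, -1, 0, 0]]]'

```text
clock: 0.95
tool_pos: [0.5903, -0.0228, 0.1841]
tcp_rot: [[-0.062, 0.998, 0.002], [0.998, 0.062, -0.001], [-0.001, 0.002, -1.0]]
contact_force: [0.8, -0.1, 0.3]
width: 0.997
grasp_force: 0.0
```

move_arm --moves '[[[0, -0.5, 0, -0.01], [-0.3, -1, 0, -0.02]]]'

```text
clock: 1.2
tool_pos: [0.5578, -0.1379, 0.1832]
tcp_rot: [[0.068, 0.998, 0.001], [0.998, -0.068, -0.001], [-0.001, 0.001, -1.0]]
contact_force: [-0.2, -0.1, -0.4]
width: 0.997
grasp_force: 0.0
```

move_arm --moves '[[[-0.2, -0.5, 0, -0.01], [-0.36, -1, 0, -0.0167]]]'

```text
clock: 1.45
tool_pos: [0.5141, -0.2548, 0.1844]
tcp_rot: [[0.171, 0.985, 0.002], [0.985, -0.171, -0.001], [-0.001, 0.002, -1.0]]
contact_force: [0.8, -0.5, -0.7]
width: 0.998
grasp_force: 0.0
```

move_arm --moves '[[[0, -0.4, -0.15, 0], [0, -0.7, -0.275, 0], [0, -0.7, -0.275, 0], [0, -0.7, -0.275, 0]]]'

```text
clock: 1.95
tool_pos: [0.5153, -0.336, 0.151]
tcp_rot: [[0.168, 0.986, 0.001], [0.986, -0.168, -0.0], [-0.0, 0.001, -1.0]]
contact_force: [-0.9, 0.5, 0.7]
width: 1.0
grasp_force: 0.0
```

Run:
```python
from h import *
import pickle
o=bot.get_obs();c=bot.calibration("wrist");im=bot.capture("wrist")[:,:,::-1]
pickle.dump(c,open("cr.pkl","wb"));cv2.imwrite("pics/wr.png",im);print(o["clock"],o["tool_pos"],np.array(o["tcp_rot"]).round(4).tolist(),np.abs(o["joint_vel"]).max())
p=proj(c,[0.522,-0.272,.034])[0].astype(int);x,y=max(p[0]-100,0),max(p[1]-75,0);print(x,y)
cv2.imwrite("pics/wr2.png",crop(im,x,y,200,150,4))
```

```text
1.95 [ 0.51530757 -0.33596076  0.15095824] [[0.1684, 0.9857, 0.0009], [0.9857, -0.1684, -0.0002], [-0.0001, 0.0009, -1.0]] 0.027312810565020024
218 43
```

View pics/wr2.png

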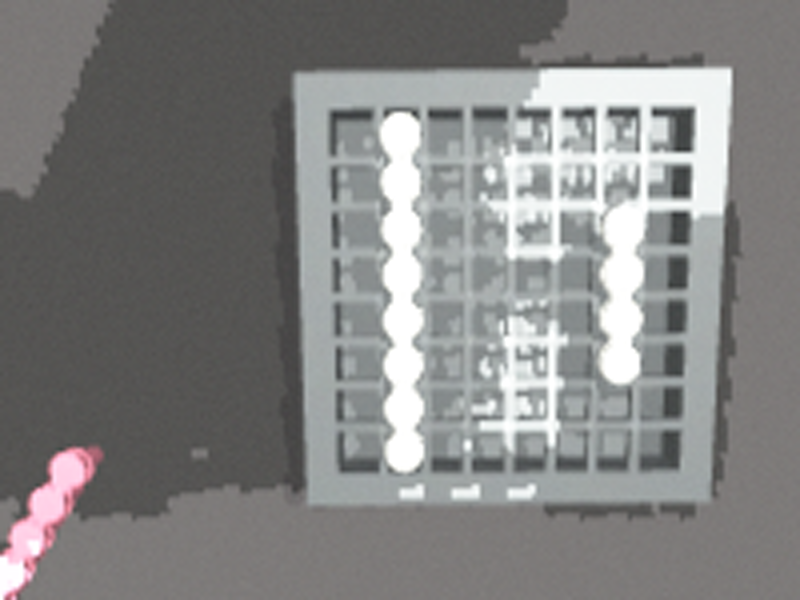

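The long strip has eight caps from crop (400,134) to (404,451), and the four-tube strip is at (622,295).

Run:
```python
from h import *
import pickle
c=pickle.load(open("cr.pkl","rb"))
f=lambda u,v:((u+.5)/4-.5+218,(v+.5)/4-.5+43)
P=np.array([ray(c,f(*w),.034) for w in[(400,134),(401,183),(402,229),(402.5,275),(403,320),(403.5,365),(403.5,408),(404,451)]])
d=P[0]-P[-1];print(P.mean(0),np.linalg.norm(d),np.degrees(np.arctan2(d[1],d[0])))
Q=np.array([ray(c,f(*w),.026) for w in[(294,73),(732,69),(713,499),(309,503)]]);print(Q.mean(0))
e=Q[0]-Q[3]+Q[1]-Q[2];print(np.degrees(np.arctan2(e[1],e[0])),np.linalg.norm(e)/2)
print(c["R"],bot.get_obs()["tool_pos"])
```

```text
[ 0.52164423 -0.27109278  0.034     ] 0.06274145099657746 80.7750121361398
[ 0.54423885 -0.27463078  0.026     ]
81.02400763155522 0.08740486331284865
[[ 0.98561993 -0.16896991  0.00158595]
 [-0.16320342 -0.94946695  0.26809915]
 [-0.04379489 -0.2645027  -0.96339002]] [ 0.5156605  -0.33542792  0.15134755]
```

Strip centre is (0.5218, -0.2711) at yaw 80.9°, which agrees with the rack fit. I'll pre-close the jaw to about 29 mm so the fingers clear the other strip, and hover first.

move_arm --moves '[[[0.025, 0.27, -0.2, 0.001], [0.051, 0.536, -0.5, 0.0017], [0.051, 0.536, -0.76, 0.0017], [0.051, 0.536, -0.76, 0.0017], [0.051, 0.536, -0.76, 0.0017], [0.051, 0.536, -0.76, 0.0017]]]' --jaw 170 --newtons 15

```text
clock: 2.75
tool_pos: [0.5227, -0.2719, 0.0613]
tcp_rot: [[0.157, 0.988, 0.003], [0.988, -0.157, -0.002], [-0.001, 0.003, -1.0]]
contact_force: [0.9, 0.3, 0.3]
width: 0.358
grasp_force: 0.0
```

Run:
```python
from h import *
o=bot.get_obs();c=bot.calibration("wrist");im=bot.capture("wrist")[:,:,::-1]
R=np.array(o["tcp_rot"]);print(o["clock"],o["tool_pos"],R.round(4).tolist(),o["width"],o["contact_force"])
print(proj(c,o["tool_pos"]),proj(c,[[0.5218,-.2711,.034]]))
cv2.imwrite("pics/wg.png",crop(im,190,150,266,200,3))
```

```text
2.75 [ 0.52266801 -0.27188091  0.06132861] [[0.1566, 0.9877, 0.0032], [0.9877, -0.1566, -0.0019], [-0.0014, 0.0034, -1.0]] 0.3577645027930859 [0.88240234 0.30985362 0.25850738]
[[324.73235551 249.63651135]] [[322.76483508 230.11039435]]
```

View pics/wg.png

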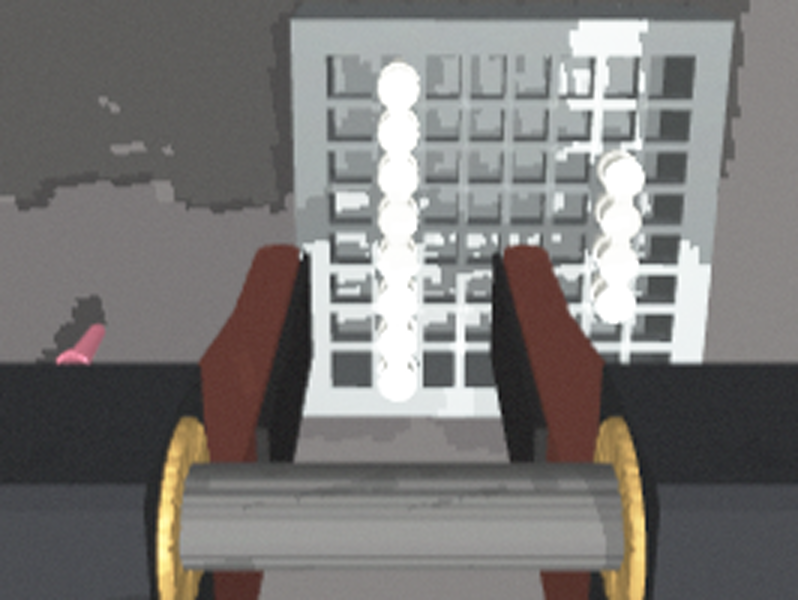

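The strip is centred between the fingers and the four-tube strip is outside the right one. Descending.

move_arm --moves '[[[-0.007, 0.005, -0.08, 0], [-0.007, 0.005, -0.14, 0], [-0.007, 0.005, -0.19, 0], [-0.007, 0.005, -0.23, 0], [-0.007, 0.005, -0.26, 0], [-0.007, 0.005, -0.27, 0], [-0.007, 0.005, -0.27, 0]]]'

```text
clock: 3.68
tool_pos: [0.5209, -0.2707, 0.0266]
tcp_rot: [[0.156, 0.988, 0.0], [0.988, -0.156, -0.0], [-0.0, 0.0, -1.0]]
contact_force: [0.7, 0.5, 0.5]
width: 0.332
grasp_force: 0.0
```

move_arm --moves '[[[0, 0, 0, 0], [0, 0, 0, 0], [0, 0, 0, 0], [0, 0, 0, 0], [0, 0, 0, 0], [0, 0, 0, 0]]]' --jaw 255 --newtons 15

```text
clock: 4.42
tool_pos: [0.521, -0.2706, 0.0265]
tcp_rot: [[0.156, 0.988, 0.0], [0.988, -0.156, -0.0], [-0.0, 0.0, -1.0]]
contact_force: [1.6, -0.6, -0.3]
width: 0.092
grasp_force: 15.0
```

Gripped (8.1 mm, 15 N). Lifting straight up.

move_arm --moves '[[[0, 0, 0.04, 0], [0, 0, 0.1, 0], [0, 0, 0.18, 0], [0, 0, 0.28, 0], [0, 0, 0.4, 0], [0, 0, 0.6, 0], [0, 0, 0.8, 0], [0, 0, 1, 0], [0, 0, 1, 0]]]'

```text
clock: 5.55
tool_pos: [0.5217, -0.2712, 0.1498]
tcp_rot: [[0.156, 0.988, 0.004], [0.988, -0.156, -0.003], [-0.002, 0.005, -1.0]]
contact_force: [0.1, -0.8, -0.2]
width: 0.088
grasp_force: 15.0
```

Run:
```python
from h import *
o=bot.get_obs();c=bot.calibration("wrist");im=bot.capture("wrist")[:,:,::-1]
print(o["clock"],o["tool_pos"],o["width"],o["grasp_force"])
cv2.imwrite("pics/wl.png",crop(im,190,50,266,200,3))
```

```text
5.55 [ 0.52173671 -0.27123567  0.14979782] 0.08824371825692479 14.99920830130577
```

View pics/wl.png

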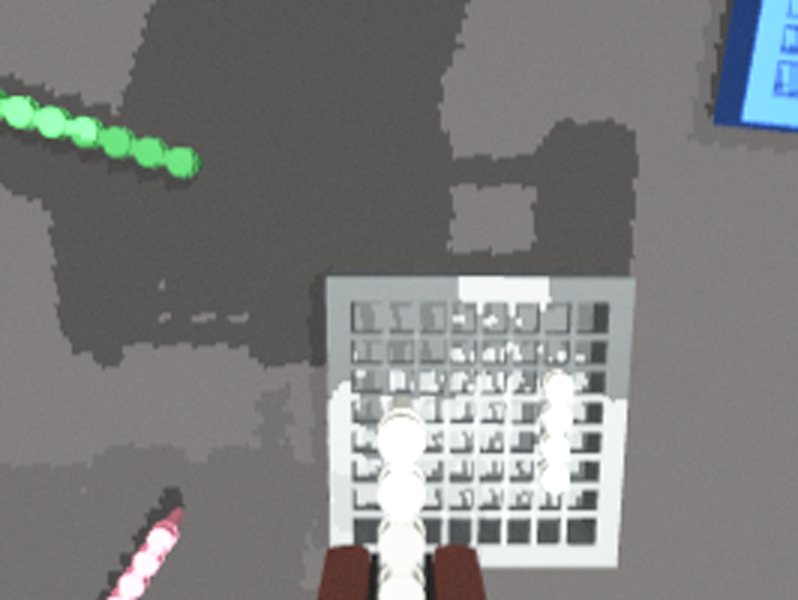

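The strip is held straight and square in the fingers, with its far cap at crop (404,437), and the four-tube strip is still in the rack. Now to the bath.

move_arm --moves '[[[0.03, 0.2, 0, 0.002], [0.09, 0.55, 0, 0.005], [0.168, 0.945, 0, 0.009]]]'

```text
clock: 5.98
tool_pos: [0.5402, -0.1563, 0.1446]
tcp_rot: [[0.101, 0.995, -0.003], [0.995, -0.101, 0.001], [0.001, -0.003, -1.0]]
contact_force: [0.7, 0.2, -0.1]
width: 0.091
grasp_force: 15.0
```

move_arm --moves '[[[0.06, 0.32, 0, 0.003], [0.11, 0.64, 0, 0.006], [0.168, 0.945, 0, 0.009]]]'

```text
clock: 6.35
tool_pos: [0.5604, -0.0424, 0.1448]
tcp_rot: [[0.043, 0.999, -0.003], [0.999, -0.043, 0.0], [0.0, -0.003, -1.0]]
contact_force: [-0.4, -0.9, -0.0]
width: 0.091
grasp_force: 15.0
```

move_arm --moves '[[[0.06, 0.32, 0, 0.003], [0.11, 0.64, 0, 0.006], [0.168, 0.945, 0, 0.009]]]'

```text
clock: 6.72
tool_pos: [0.5806, 0.0709, 0.1447]
tcp_rot: [[-0.013, 1.0, -0.003], [1.0, 0.013, -0.0], [-0.0, -0.003, -1.0]]
contact_force: [0.1, -1.1, -0.1]
width: 0.087
grasp_force: 15.0
```

move_arm --moves '[[[0.06, 0.35, 0, 0.003], [0.11, 0.6, 0, 0.006], [0.15, 0.75, 0, 0.009], [0.15, 0.75, 0, 0.009], [0.15, 0.75, 0, 0.009], [0.15, 0.75, 0, 0.009]]]'

```text
clock: 7.48
tool_pos: [0.5993, 0.1584, 0.1465]
tcp_rot: [[-0.067, 0.998, 0.0], [0.998, 0.067, -0.0], [-0.0, 0.0, -1.0]]
contact_force: [0.5, -0.2, -0.6]
width: 0.091
grasp_force: 15.0
```

Run:
```python
from h import *
import pickle
o=bot.get_obs();c=bot.calibration("wrist");im=bot.capture("wrist")[:,:,::-1]
R=np.array(o["tcp_rot"]);t=np.array(o["tool_pos"])
print(o["clock"],t,R.round(4).tolist(),o["width"],o["contact_force"],o["ft_torque"])
pickle.dump((c,o),open("ch.pkl","wb"));cv2.imwrite("pics/wh0.png",im)
cv2.imwrite("pics/wh.png",crop(im,223,40,200,200,3))
print("far cap",proj(c,t+R@[.0315,0,-.0075]),"far tip",proj(c,t+R@[.0315,0,.0175]),"wells",proj(c,[[.5999,.2139,.082],[.6043,.1509,.082]]))
```

```text
7.475 [0.59931347 0.15842643 0.14654005] [[-0.0675, 0.9977, 0.0001], [0.9977, 0.0675, -0.0002], [-0.0002, 0.0001, -1.0]] 0.09065475198697508 [ 0.51039707 -0.19547241 -0.60399299] [-0.00965263  0.06620682 -0.02875825]
far cap [[325.11354265 196.19795857]] far tip [[324.86474115 184.60823119]] wells [[330.97751378 134.37783561]
 [330.68069996 223.09627752]]
```

View pics/wh.png

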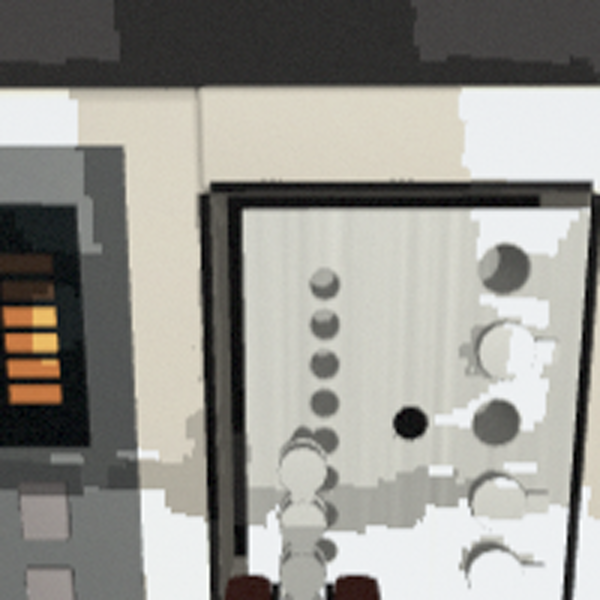

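Both the strip and the wells are visible: the far cap is at crop (303,468), with further caps at (303,515) and (303,574), and wells run down the column x≈324 from (325,284). Next is the relative offset in one camera frame.

Run:
```python
from h import *
import pickle
c,o=pickle.load(open("ch.pkl","rb"));R=np.array(o["tcp_rot"]);t=np.array(o["tool_pos"])
f=lambda u,v:((u+.5)/3-.5+223,(v+.5)/3-.5+40)
for dz in(.0075,.0085):
  C=np.array([ray(c,f(*w),t[2]+dz) for w in[(303,468),(303,515),(303,574)]]);print("caps in tool mm",((C-t)@R*1e3).round(2).tolist())
W=np.array([ray(c,f(*w),.082) for w in[(325,284),(325,324),(324.5,364),(324,403)]]);print(W.round(4).tolist())
d=W[0]-W[-1];print(np.degrees(np.arctan2(d[1],d[0])),np.linalg.norm(d)/3)
y=np.radians(93.9);u=np.array([np.cos(y),np.sin(y),0])
ctr=(W-u*np.array([31.5,22.5,13.5,4.5])[:,None]*1e-3).mean(0);print("row centre",ctr)
```

```text
caps in tool mm [[31.77, -0.7, -7.51], [23.84, -0.7, -7.51], [13.59, -0.7, -7.5]]
caps in tool mm [[32.03, -0.7, -8.51], [24.16, -0.7, -8.51], [13.97, -0.71, -8.5]]
[[0.5999, 0.2139, 0.082], [0.6006, 0.205, 0.082], [0.6011, 0.1959, 0.082], [0.6017, 0.1869, 0.082]]
93.70165556530047 0.009032740234704852
row centre [0.60203825 0.18249234 0.082     ]
```

The caps show a constant -0.7 mm camera bias in tool y, because the gripper centres the strip, so I'll correct the row centre to about (0.6029, 0.1822). Moving above it with the tips about 5 mm clear.

move_arm --moves '[[[0.03, 0.1, 0, 0], [0.03, 0.198, -0.05, 0], [0.03, 0.198, -0.15, 0], [0.03, 0.198, -0.25, 0], [0.03, 0.198, -0.32, 0], [0.03, 0.198, -0.34, 0], [0.03, 0.198, -0.34, 0]]]'

```text
clock: 8.4
tool_pos: [0.6029, 0.1832, 0.1056]
tcp_rot: [[-0.069, 0.998, -0.0], [0.998, 0.069, -0.0], [-0.0, -0.0, -1.0]]
contact_force: [-1.1, -0.5, 0.1]
width: 0.091
grasp_force: 15.0
```

```bash
cat > s.py <<'E'
from h import *
o=bot.get_obs();print(o["clock"],np.round(o["tool_pos"],4),np.round(o["tcp_rot"],4)[:,0],np.round(o["contact_force"],2),np.round(o["ft_torque"],3),o["width"])
E
python3 s.py
```

```text
8.4 [0.6029 0.1832 0.1056] [-0.0688  0.9976 -0.    ] [-1.06 -0.51  0.06] [-0.016 -0.037 -0.036] 0.09132404213675946
```

move_arm --moves '[[[0, -0.006, 0, 0], [0, -0.006, -0.01, 0], [0, -0.006, -0.02, 0], [0, -0.006, -0.03, 0], [0, -0.006, -0.04, 0], [0, -0.006, -0.05, 0], [0, -0.006, -0.055, 0], [0, -0.006, -0.06, 0], [0, -0.006, -0.065, 0], [0, -0.006, -0.065, 0]]]'

```text
clock: 9.65
tool_pos: [0.6029, 0.1827, 0.0978]
tcp_rot: [[-0.069, 0.998, -0.0], [0.998, 0.069, -0.0], [-0.0, -0.0, -1.0]]
contact_force: [0.6, 0.2, -0.1]
width: 0.089
grasp_force: 15.0
```

```bash
python3 s.py
```

```text
9.65 [0.6029 0.1827 0.0978] [-0.0691  0.9976 -0.    ] [ 0.64  0.24 -0.08] [-0.009 -0.005 -0.051] 0.08922159629861333
```

There's no contact force about 2 mm below where the tips would rest on metal. Continuing gently.

move_arm --moves '[[[0, 0, -0.008, 0], [0, 0, -0.016, 0], [0, 0, -0.024, 0], [0, 0, -0.03, 0], [0, 0, -0.03, 0]]]'

```text
clock: 10.28
tool_pos: [0.6028, 0.1826, 0.0941]
tcp_rot: [[-0.069, 0.998, -0.0], [0.998, 0.069, -0.0], [-0.0, -0.0, -1.0]]
contact_force: [0.1, 0.0, 0.8]
width: 0.09
grasp_force: 15.0
```

```bash
python3 s.py
```

```text
10.275 [0.6028 0.1826 0.0941] [-0.069   0.9976 -0.    ] [0.09 0.01 0.8 ] [ 0.005 -0.032 -0.026] 0.08956173649461222
```

move_arm --moves '[[[0, 0, -0.008, 0], [0, 0, -0.016, 0], [0, 0, -0.024, 0], [0, 0, -0.032, 0], [0, 0, -0.04, 0], [0, 0, -0.05, 0], [0, 0, -0.05, 0]]]'

```text
clock: 11.15
tool_pos: [0.6028, 0.1826, 0.088]
tcp_rot: [[-0.069, 0.998, -0.0], [0.998, 0.069, -0.0], [-0.0, -0.0, -1.0]]
contact_force: [-0.8, -0.3, 0.2]
width: 0.086
grasp_force: 15.0
```

```bash
python3 s.py
```

```text
11.15 [0.6028 0.1826 0.088 ] [-6.910e-02  9.976e-01 -1.000e-04] [-0.79 -0.28  0.2 ] [-0.012 -0.004  0.045] 0.0863770120162412
```

move_arm --moves '[[[0, 0, -0.008, 0], [0, 0, -0.016, 0], [0, 0, -0.024, 0], [0, 0, -0.03, 0], [0, 0, -0.036, 0], [0, 0, -0.036, 0]]]'

```text
clock: 11.9
tool_pos: [0.6028, 0.1826, 0.0838]
tcp_rot: [[-0.069, 0.998, -0.0], [0.998, 0.069, -0.0], [-0.0, -0.0, -1.0]]
contact_force: [0.5, -0.1, 0.6]
width: 0.091
grasp_force: 15.0
```

```bash
python3 s.py
```

```text
11.9 [0.6028 0.1826 0.0838] [-0.0691  0.9976 -0.    ] [ 0.52 -0.09  0.59] [0.025 0.007 0.008] 0.09096429958788009
```

Nothing is touching. Lowering the last 1–2 mm in sub-millimetre steps.

move_arm --moves '[[[0, 0, -0.003, 0], [0, 0, -0.006, 0], [0, 0, -0.008, 0], [0, 0, -0.008, 0]]]'

```text
clock: 12.4
tool_pos: [0.6028, 0.1826, 0.0829]
tcp_rot: [[-0.069, 0.998, -0.0], [0.998, 0.069, -0.0], [-0.0, -0.0, -1.0]]
contact_force: [0.2, 0.1, 0.1]
width: 0.087
grasp_force: 15.0
```

```bash
python3 s.py
```

```text
12.4 [0.6028 0.1826 0.0829] [-0.069   0.9976 -0.    ] [0.18 0.11 0.1 ] [-0.004  0.023 -0.022] 0.08739433921164616
```

Seated to within about 0.5 mm. Opening just a little, because the capped tubes stand nearby.

move_arm --moves '[[[0, 0, 0, 0], [0, 0, 0, 0], [0, 0, 0, 0], [0, 0, 0, 0], [0, 0, 0, 0]]]' --jaw 190

```text
clock: 13.02
tool_pos: [0.6029, 0.1826, 0.083]
tcp_rot: [[-0.069, 0.998, -0.0], [0.998, 0.069, 0.0], [0.0, -0.0, -1.0]]
contact_force: [0.2, 0.3, 0.0]
width: 0.255
grasp_force: 0.0
```

move_arm --moves '[[[0, 0, 0.03, 0], [0, 0, 0.1, 0], [0, 0, 0.25, 0], [0, 0, 0.5, 0], [0, -0.3, 0.7, 0], [0, -0.6, 0.75, 0], [0, -0.6, 0.75, 0], [0, -0.6, 0.75, 0]]]'

```text
clock: 14.02
tool_pos: [0.6029, 0.1111, 0.1736]
tcp_rot: [[-0.069, 0.998, 0.001], [0.998, 0.069, 0.001], [0.001, 0.001, -1.0]]
contact_force: [-0.3, -0.5, -0.2]
width: 0.254
grasp_force: 0.0
```

```bash
python3 s.py
python3 - <<'E'
from h import *
import pickle
c=bot.calibration("wrist");im=bot.capture("wrist")[:,:,::-1];d=bot.capture("side")[:,:,::-1]
pickle.dump(c,open("cf.pkl","wb"));p=proj(c,[.6029,.1825,.09])[0];print(p,proj(c,[[.5999,.2139,.09],[.6043,.1509,.09]]))
x,y=int(p[0])-65,max(int(p[1])-75,0);print(x,y)
cv2.imwrite("pics/f.png",np.hstack([crop(im,x,y,130,150,3),crop(d,235,125,115,130,3.4615)[:450]]))
E
```

```text
14.025 [0.6029 0.1111 0.1736] [-6.890e-02  9.976e-01  6.000e-04] [-0.27 -0.49 -0.22] [ 0.031 -0.035  0.016] 0.25412661785249774
[331.19016552 109.80028075] [[330.25129584  62.43198383]
 [329.8897533  154.04382198]]
266 34
```

View pics/f.png

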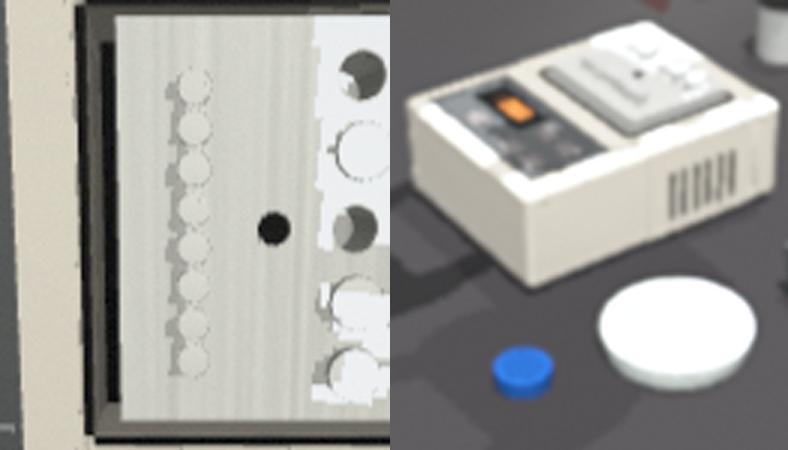

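All eight caps sit in the wells. The end caps at crop (194,85) and (192,361) are within 0.3 px of where a fully home strip (cap tops at z = 90 mm) should appear. The gripper is clear, so I'm handing in.

```bash
python3 -c "
from plant import bot
print(bot.finish_job())"
```

```text
the job is handed in; nothing more can be done
None
```

The eight-tube strip is out of the rack, fully down in the block's row of eight wells and released; I felt no contact force on the way in, and the job is handed in (no verdict was returned).

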